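Fit a bayonet lamp in a photometer's lamphouse

TASK

Fit the lamp (the one with the bar-shaped grip) that stands in the wooden block into the collar on top of the finned lamphouse: let its two side lugs find the collar's two slots, press it down against the spring, turn it clockwise (seen from above) about a quarter turn as far as it goes and let it come up into its locking notches, so that it stays locked when you let go. Be gentle: feel for the slots with light pressure, do not force lamp or collar, and leave the other things standing where they are.

Things in the scene. Friction and masses are not known exactly. Their poses are not given: they have to be found in the camera images.
- lamp: The lamp, upright in one of the block's wells. Steel barrel 32 mm across down to 24 mm below the origin, tapered at the end; glass and brass tip to 46 mm below. Two steel lugs 6 x 6 mm stand out along +x and -x to 25 mm from the axis. Origin on the axis at the lugs' height, z up the axis; half a turn about z gives the same lamp. About 0.14 kg; the well holds its lugs 11.5 mm below the block's top.
- lamp_grip (a point): Middle of the lamp's black bar grip, on its axis 32 mm above its origin. The bar is 44 mm long (lamp x, in line with the lugs), 16 mm thick (y) and 29 mm tall, its top 46 mm above the origin. It stands on a round aluminium flange 60 mm across and 6 mm thick, its underside 11.5 mm above the origin.
- socket (a point): Centre of the bayonet collar's top face, 97 mm above the table, axes as the lamphouse's. Steel ring 66 mm across, bore 35 mm. Its 6 mm lip has two slots facing each other: 4 degrees play either way for the lugs. The collar's angle is not measured: the line of the slots lies 0 to 70 degrees counter-clockwise (from above) of this x axis. Lugs on the lip: lamp origin 3 mm above here.
- contact_rest (a point): Top of the sprung contact in the lamphouse, untouched, 47 mm below the socket. With its lugs in the slots the lamp sinks freely until its tip meets it (lamp origin 1 mm below the socket); from there the spring pushes back with 4 N, and 0.8 N more per mm. From 9 mm below the socket the lugs are under the lip; at 11.5 mm the flange meets the collar, a hard stop.
- lamphouse: Cream finned box, fixed, 150 (x) x 120 (y) x 75 mm without its collar; origin under the collar's axis at the underside, z up. Under the lip the lamp turns clockwise only: 70 degrees from mid-slot the lugs are below two notches, 4 degrees on is an end stop. Let go there, the spring lifts it 2.5 mm into the notches: locked, origin 6.5 mm below the socket. If not locked it is pushed up to 1 mm below.
- kit_block: Wooden storage block, fixed to the table, 86 mm (x) x 180 mm (y) x 62 mm, with two wells 52 mm across and 60 mm deep, centred 42.5 mm either side of its middle along y: the lamp stands in one, a round-headed blanking plug in the other. Origin at the centre of its underside, z up.
- timer: Bystander: lab timer, a white rounded slab 66 x 66 x 19 mm, origin at the centre of its underside.
- vial: Bystander: screw-capped clear vial with black cap, 33 mm across, 58 mm tall, origin at the centre of its underside.
- vial_2: Bystander: a second vial like it.
- mouse: Bystander: black computer mouse 110 x 58 x 39 mm, origin at the centre of its underside.
- blanking_plug: Bystander: grey blanking plug with a round ribbed head 42 mm across and 22 mm tall on a 58 mm rim; it sits in the other well of the block and stays there. Origin on its axis at the underside of the rim.

How it is judged:
By the outcome, as a careful person would: the job done as asked, in the order asked, and still so for the second after the job is handed in, with the robot touching nothing.
It also fails if it takes over 72 s, if anything falls off the work surface, if the arm or the gripper's body presses on something with over 40 N, if the wrist force passes 120 N, or if a joint passes its speed limit or range.

ROBOT

A 6-joint arm with a two-finger parallel gripper is mounted at the origin on a cart in front of the work surface, level with it; the furniture and walls round the work are solid. World frame = base frame: x ahead of the robot, y to its left, z up, the work surface at z = 0. Lengths are in m, angles in rad, forces in N, time in s.
With the tool pointing down it reaches from about 0.375 to 0.9 m from the base axis. Payload 3.1 kg.
Tool frame: the origin (TCP) lies at the very end of the fingers, on their centre line; the grasp point (between the pads) lies 19 mm behind it (grip_depth is the distance from the TCP to the grasp point, in m); z points along the fingers, y is the line along which they close (so a half turn about z gives the same grasp; the last joint's range is limited). The gripper opens to 85 mm and grips with 20 to 120 N. Pads are 22 mm wide; open, the fingers measure 114 mm over their backs; the gripper's body (76 mm by 85 mm) begins 54 mm behind the grasp point. The pads swing forward as they close: fully open they stand 13 mm farther back than shut.
Start: joints at [1.024, 0.527, 1.433, -0, 1.181, -0.178], TCP at [0.225, 0.583, 0.231] pointing down, gripper open.
Joint ranges: [-3.08, 3.08], [-0.75, 2.2], [0.22, 2.44], [-1.43, 4.57], [0, 2.65], [-2.85, 2.85]. Speed limits (rad/s): [2.79, 2.79, 3.14, 3.14, 3.14, 3.14].

INTERFACE

Orientations are given as a unit quaternion [x, y, z, w].
In Python, from station import * gives the robot as it stands.
- The arm moves only by the tool apply_moves, never from a script. Its argument "plan" is a list of rows, each a list of 7 numbers: the shift along the tool's x, y, z in m, then the turn, a rotation vector about the tool's x, y, z in rad, then the gripper command: -1 is fully open, 1 is shut, values between are in proportion. In form: [[dx, dy, dz, wx, wy, wz, jaw], ...]. A call has 1 to 8 rows; each row shifts and turns the commanded pose from where the row before left it, along the tool's axes as they then stand; what a row does not reach is not made up. A row lasts 1/8 s, in which the tool goes at most 62.5 mm and 10.7 degrees, less where a joint would pass 70% of its speed; a pose out of reach is approached as far as the arm can. A call is refused whole if a number of a shift passes 0.0625 or a number of a turn 0.188, either way. A call with a gripper value outside its range is refused whole. The fingers move at their own pace and stop on an object; "force" is the grip in N (left out, the last holds). Time passes only in rows, so rows that do not move let the fingers close. It gives the time, the measured TCP pose, the force, the opening and the grip force at its end, in the units of the state.
- sense(): the state, without advancing time (a new reading comes with each control period).
- snapshot(name): name is "scene" or "top"; returns the picture (400x640x3 uint8, red, green, blue); there is no depth.
- calibration(name): a dict with "camera_matrix" (3x3 intrinsics, pixels), "R" (3x3) and "t" (3): a world point X has camera coordinates R X + t. Camera axes: x right, y down, z forward; pixel columns grow to the right and rows downward; lengths in m; the calibration is good to about 2 mm. A picture is of the moment at which its call begins. calibration takes no time and is no camera call.
- sign_off(): hands the job in; it is judged then, once.
The state is a dict: "t": time; "q": joint angles; "qd": joint speeds; "tau": joint torques, N m; "tcp_pos": TCP position; "tool_rot": TCP orientation; "force": force on the tool from outside, world axes, zero at the start; "ft_torque": the same for the moment, N m; "finger_gap": opening from 0.0 (shut) to 1.0 (fully open); "gripper_force": force on a finger pad.
Only numpy, scipy, OpenCV 4.12 (cv2) and the standard library are available. Lean on these libraries where they do the work, as an engineer would, in place of code of your own. Each camera call takes 0.05 s, during which the arm holds its last target. There are 200 camera calls.

## Working session

There is one attempt and no reset: what is moved stays moved. The work goes in short steps, Python scripts to look and compute and a tool call to move; the robot and the scene stay as the last step left them, time stands still between calls to the robot, and variables do not carry over. Pictures are saved under pics/ and viewed, at most 10 in all, crops included, and the job is handed in when it is done.

Besides the shell and the picture viewer there is one more tool, called as name(argument=value, ...) on one line, values as JSON. apply_moves: Moves the arm, as the interface text tells. Its arguments: {"type":"object","properties":{"plan":{"type":"array"},"force":{"type":"number"}},"required":["plan"]}

```bash
mkdir -p pics; python3 - <<'E'
from station import *
import cv2
for n in("scene","top"):
    cv2.imwrite(f"pics/{n}0.png",snapshot(n)[:,:,::-1])
    c=calibration(n); print(n,c)
print(sense())
E
```

```text
scene {'camera_matrix': array([[384.98766353,   0.        , 317.38576806],
       [  0.        , 384.98766353, 198.86868571],
       [  0.        ,   0.        ,   1.        ]]), 'R': array([[ 0.63305203, -0.77410793,  0.00142901],
       [-0.60391227, -0.49502217, -0.62469435],
       [ 0.48428824,  0.39460103, -0.78086806]]), 't': array([-0.33902129,  0.29261519,  0.77577973])}
top {'camera_matrix': array([[495.67796232,   0.        , 314.25536362],
       [  0.        , 495.67796232, 195.78343214],
       [  0.        ,   0.        ,   1.        ]]), 'R': array([[ 1.61391106e-04, -9.99879064e-01, -1.55508976e-02],
       [-9.99115189e-01,  4.92799226e-04, -4.20546743e-02],
       [ 4.20572518e-02,  1.55439253e-02, -9.98994281e-01]]), 't': array([-0.05643463,  0.46659379,  1.57800494])}
{'t': 0.1, 'q': array([ 1.02452716e+00,  5.28392612e-01,  1.43378715e+00, -6.15465443e-06,
        1.18143455e+00, -1.78494068e-01]), 'qd': array([ 4.54911073e-04, -1.97150616e-03, -2.61837551e-03,  3.45793727e-04,
       -2.48200039e-05,  1.55860112e-04]), 'tau': array([ 7.01906247e-04, -4.43301415e+01, -1.78587055e+01, -1.69516420e-04,
        3.91628229e-03,  3.22662140e-05]), 'tcp_pos': array([0.2243344 , 0.58264349, 0.23041544]), 'tool_rot': array([ 1.82851705e-01,  9.83139986e-01, -9.46189857e-04, -3.55680133e-04]), 'force': array([-1.099313  , -0.4034069 , -0.67627619]), 'ft_torque': array([-0.03015667, -0.0289404 , -0.04358355]), 'gripper_force': 0.0, 'finger_gap': 1.0024185346909456}
```

View pics/scene0.png

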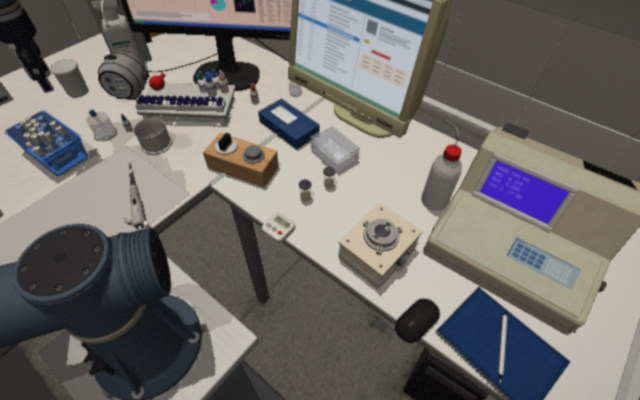

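View pics/top0.png

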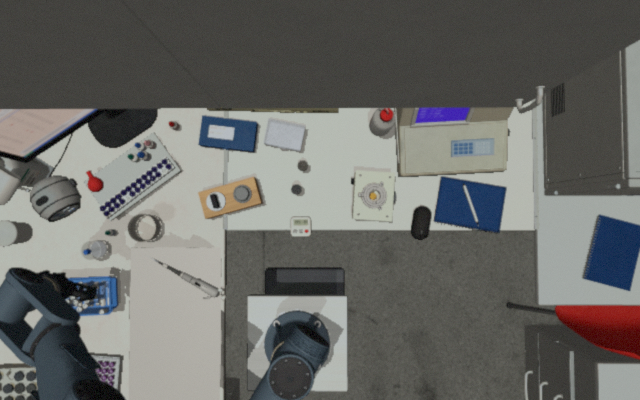

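The scene view shows the block at about (240,158), with the lamp in the left well at (225,143), and the lamphouse collar at (381,233). In the top view the lamp is at about (216,201), the plug at (241,193) and the collar at (373,195). I'll enlarge these.

```bash
python3 - <<'E'
import cv2,numpy as np
t=cv2.imread("pics/top0.png");s=cv2.imread("pics/scene0.png")
z=lambda im,x,y,w,h:cv2.resize(im[y:y+h,x:x+w],(400,300),interpolation=cv2.INTER_CUBIC)
cv2.imwrite("pics/z0.png",np.vstack([np.hstack([z(t,190,167,80,60),z(t,333,165,80,60)]),np.hstack([z(s,200,125,80,60),z(s,341,205,80,60)])]))
E
```

```text
(no output)
```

View pics/z0.png

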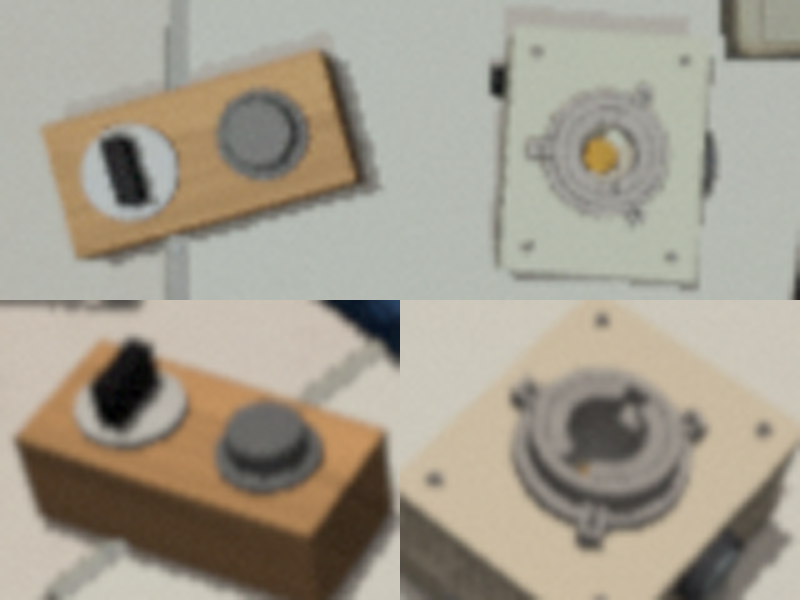

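```bash
cat > h.py <<'E'
import cv2,numpy as np
from station import *
def ray(n,px,z):
    c=calibration(n);K=np.array(c["camera_matrix"]);R=np.array(c["R"]);t=np.array(c["t"])
    o=-R.T@t;d=R.T@np.linalg.inv(K)@np.r_[px,1.];return o+d*(z-o[2])/d[2]
def rect(n,im,cx,cy,z,half,S=400):
    # rows: x decreasing downward, columns: y decreasing to the right (robot's view)
    c=calibration(n);K=np.array(c["camera_matrix"]);R=np.array(c["R"]);t=np.array(c["t"])
    v,u=np.mgrid[0:S,0:S];X=np.stack([cx+half*(1-2*v/S),cy+half*(1-2*u/S),0*u+z],-1)
    p=(X@R.T+t)@K.T;p=p[...,:2]/p[...,2:]
    return cv2.remap(im,p[...,0].astype(np.float32),p[...,1].astype(np.float32),cv2.INTER_CUBIC)
E
python3 - <<'E'
from h import *
t=cv2.imread("pics/top0.png");s=cv2.imread("pics/scene0.png")
ct=lambda x,y:np.r_[190+x/5,167+y/5]; cl=lambda x,y:np.r_[333+(x-400)/5,165+y/5]
print("griptop",ray("top",ct(126,170),.0965),"flange",ray("top",ct(130,173),.068))
a=ray("top",ct(112,137),.0965);b=ray("top",ct(139,205),.0965);print("bar dir",np.degrees(np.arctan2(*(a-b)[1::-1])),np.linalg.norm(a-b))
print("scene griptop",ray("scene",[200+140/5-0,125+(357-300)/5],.0965))
k=ray("top",ct(42,128),.062);l=ray("top",ct(322,50),.062);m=ray("top",ct(357,183),.062);n=ray("top",ct(80,257),.062)
print("block",(k+l+m+n)/4,np.degrees(np.arctan2(*(k-l)[1::-1])),np.linalg.norm(k-l),np.linalg.norm(l-m))
q=[ray("top",cl(*p),.075) for p in((513,25),(713,42),(697,285),(501,270))]
print("house",sum(q)/4,np.degrees(np.arctan2(*(q[0]-q[3])[1::-1])),np.degrees(np.arctan2(*(q[1]-q[2])[1::-1])))
# dark hole fit, scene: collar outer ring at top
C=ray("top",cl(612,150),.097);print("collar",C, ray("scene",[341+(605-400)/5,205+130/5],.097))
cx,cy=C[:2]
cv2.imwrite("pics/r0.png",np.hstack([rect("top",t,cx,cy,.097,.045),rect("scene",s,cx,cy,.097,.045)]))
E
```

```text
griptop [0.44722065 0.24275964 0.0965    ] flange [0.44626512 0.24642248 0.068     ]
bar dir 22.132864304042094 0.0445778057402922
scene griptop [0.45907798 0.24319739 0.0965    ]
block [0.45796733 0.2040928  0.062     ] 105.53741875774496 0.18076645302324487 0.08559101950452837
house [ 0.4629155  -0.24119375  0.075     ] -2.9834290578620988 -4.131357174049874
collar [ 0.46517243 -0.24254781  0.097     ] [ 0.46450318 -0.23808714  0.097     ]
```

View pics/r0.png

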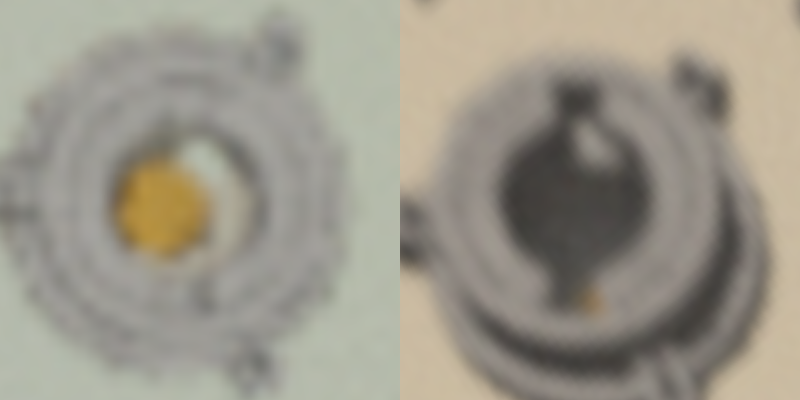

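The rectified views show the slots at the collar's far and near side, left view (170,110)/(205,295) and right view (576,90)/(575,297). That puts the slot line between about 0° and 11° from world x. I'll start the approach and tighten the lamp estimate.

apply_moves(plan=[[-0.041,-0.0294,0,0,0,0,-1],[-0.041,-0.0294,0,0,0,0,-1],[-0.041,-0.0294,0,0,0,0,-1],[-0.041,-0.0294,0,0,0,0,-1],[-0.041,-0.0294,0,0,0,0,-1],[-0.041,-0.0294,0,0,0,0,-0.2],[-0.041,-0.0294,0,0,0,0,-0.2],[-0.041,-0.0294,0,0,0,0,-0.2]], force=30)

```text
t: 1.1
tcp_pos: [0.4467, 0.2443, 0.2311]
tool_rot: [0.183, 0.983, -0.0, -0.0]
force: [0.6, -0.0, 1.2]
finger_gap: 0.599
gripper_force: 0.0
```

apply_moves(plan=[[0,0,0,0,0,-0.18,-0.2],[0,0,0,0,0,-0.18,-0.2],[0,0,0,0,0,-0.18,-0.2],[0,0,0,0,0,-0.18,-0.2],[0,0,0.03,0,0,0,-0.2],[0,0,0,0,0,0,-0.2]])

```text
t: 1.85
tcp_pos: [0.4443, 0.2452, 0.1995]
tool_rot: [-0.175, 0.985, -0.0, -0.003]
force: [-0.7, 0.2, 0.0]
finger_gap: 0.605
gripper_force: 0.0
```

```bash
cat >> h.py <<'E'
from scipy.spatial.transform import Rotation as Rn
def st(target=None,ang=None):
    s=sense();R=Rn.from_quat(s["tool_rot"]).as_matrix();a=np.degrees(np.arctan2(R[1,0],R[0,0]))
    print("t",round(s["t"],2),"tcp",np.round(s["tcp_pos"],4),"ang",round(a,2),"tilt",np.round(R[:2,2],4),"F",np.round(s["force"],1),"T",np.round(s["ft_torque"],2),"gap",round(s["finger_gap"],3),"q6",round(s["q"][5],2))
    if target is not None: print("tool delta",np.round(R.T@(np.array(target)-s["tcp_pos"]),4))
    if ang is not None: print("wz",round(np.radians((a-ang+180)%360-180),3))
E
python3 - <<'E'
from h import *
print("scene flange",ray("scene",[200+131/5,125+(403-300)/5],.066))
st([.4468,.2447,.15],-158)
cv2.imwrite("pics/s1.png",np.vstack([cv2.resize(snapshot("scene")[80:230,160:360,::-1],(800,600))]))
E
```

```text
scene flange [0.45055532 0.24905587 0.066     ]
t 1.85 tcp [0.4443 0.2452 0.1995] ang -159.83 tilt [-0.0056 -0.0016] F [-0.7  0.2  0. ] T [0.04 0.02 0.03] gap 0.605 q6 -1.64
tool delta [-0.0025 -0.0014  0.0495]
wz -0.032
```

View pics/s1.png

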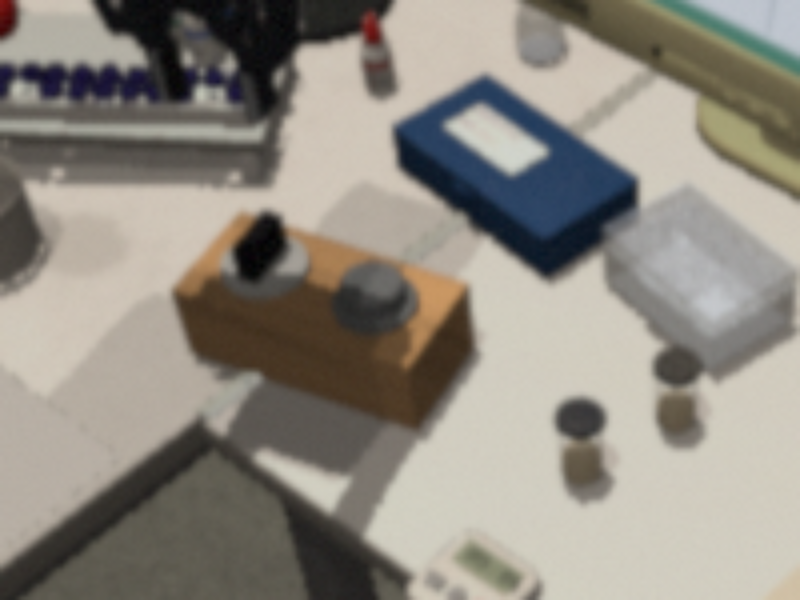

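```bash
python3 - <<'E'
from h import *
im=snapshot("scene")
# dark fingertips: mask, lowest parts of finger blobs
g=im[60:125,175:245].max(2)<45
print("\n".join(str(60+r)+" "+"".join("#" if v else "." for v in row) for r,row in enumerate(g) if r>28))
print(ray("scene",[215,106.5],.204)); st()
# lamp bar in both
for n,x,y,w,h in(("scene",210,125,40,35),("top",200,185,30,30)):
    I=snapshot(n) if n=="scene" else cv2.imread("pics/top0.png")[:,:,::-1]
    m=(I[y:y+h,x:x+w].max(2)<60).astype(np.uint8)
    print(n);print("\n".join(str(y+r)+" "+"".join("#" if v else "." for v in row) for r,row in enumerate(m)))
E
```

```text
89 ....................#########..........#####################.######...
90 ....................##########...........##################...........
91 .....................#########............################............
92 ......................########..............##############............
93 ........................######..............#############.............
94 ........................######...............###########..............
95 .........................#####...............##########...............
96 .........................#####...............#########................
97 .........................######..............########.................
98 .........................#######.............#.######.................
99 .......#...............#..#######...............#####.................
100 .......................##.#######...............#####.................
101 .....................#....#######...............#####.................
102 ...........................#####.................#####................
103 ...........................#####.................######..
[... 3687 characters left out ...]

195 ...........#####..............
196 ...........######.............
197 ...........######.............
198 ............#####.............
199 ............#####.............
200 ............######............
201 ............######............
202 .............#####............
203 .............######...........
204 .............######...........
205 ..............#####...........
206 ..............#####...........
207 ...............###............
208 ..............................
209 ..............................
210 ..............................
211 ..............................
212 ..............................
213 ..............................
214 ..............................
```

apply_moves(plan=[[-0.0017,-0.0009,0.05,0,0,0,-0.2],[0,0,0.04,0,0,0,-0.2],[0,0,0.02,0,0,0,-0.2],[0,0,0.01,0,0,0,-0.2],[0,0,0.008,0,0,0,-0.2],[0,0,0,0,0,0,-0.2],[0,0,0,0,0,0,-0.2]])

```text
t: 2.88
tcp_pos: [0.4486, 0.2457, 0.074]
tool_rot: [-0.175, 0.985, 0.0, 0.001]
force: [-0.4, -0.6, 0.6]
finger_gap: 0.601
gripper_force: 0.0
```

```bash
python3 - <<'E'
from h import *
st()
a=snapshot("scene")[110:170,190:270,::-1];b=snapshot("top")[160:220,180:260,::-1]
cv2.imwrite("pics/s2.png",np.hstack([cv2.resize(i,(400,300),interpolation=2) for i in(a,b)]))
E
```

```text
t 2.88 tcp [0.4486 0.2457 0.074 ] ang -159.82 tilt [0.0015 0.0004] F [-0.4 -0.6  0.6] T [-0.   -0.02  0.02] gap 0.601 q6 -1.64
```

View pics/s2.png

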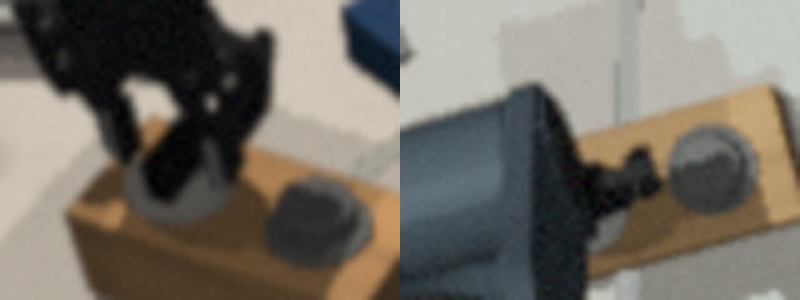

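The fingers straddle the bar: left crop tips are at (125,160) and (230,170), with the bar at (180,150). I'll close the grip.

apply_moves(plan=[[0,0,0.0015,0,0,0,-0.2],[0,0,0,0,0,0,0.2],[0,0,0,0,0,0,1],[0,0,0,0,0,0,1],[0,0,0,0,0,0,1],[0,0,0,0,0,0,1]], force=60)

```text
t: 3.72
tcp_pos: [0.448, 0.2456, 0.072]
tool_rot: [-0.175, 0.985, 0.0, 0.0]
force: [-1.6, 0.5, 4.2]
finger_gap: 0.175
gripper_force: 59.0
```

```bash
python3 -c "
from h import *
st()"
```

```text
t 3.73 tcp [0.448  0.2456 0.072 ] ang -159.83 tilt [0.     0.0002] F [-1.6  0.5  4.2] T [0.17 0.19 0.  ] gap 0.175 q6 -1.64
```

apply_moves(plan=[[0,0,-0.03,0,0,0,1],[0,0,-0.05,0,0,0,1],[0,0,-0.06,0,0,0,1],[0.0151,-0.0461,0,0,0,0,1],[0.0151,-0.0461,0,0,0,0,1],[0.0151,-0.0461,0,0,0,0,1],[0.0151,-0.0461,0,0,0,0,1],[0.0151,-0.0461,0,0,0,0,1]])

```text
t: 4.72
tcp_pos: [0.4563, 0.0015, 0.2114]
tool_rot: [-0.175, 0.985, -0.0, -0.0]
force: [-0.4, -0.0, -0.9]
finger_gap: 0.173
gripper_force: 58.8
```

apply_moves(plan=[[0.0151,-0.0461,0,0,0,0,1],[0.0151,-0.0461,0,0,0,0,1],[0.0151,-0.0461,0,0,0,0,1],[0.0151,-0.0461,0,0,0,0,1],[0.0151,-0.0461,0,0,0,0,1],[0,0,0,0,0,0.14,1],[0,0,0,0,0,0,1],[0,0,0,0,0,0,1]])

```text
t: 5.72
tcp_pos: [0.4649, -0.2386, 0.2113]
tool_rot: [-0.107, 0.994, 0.0, -0.001]
force: [1.0, -0.4, -1.7]
finger_gap: 0.176
gripper_force: 59.0
```

```bash
python3 - <<'E'
from h import *
st([.465,-.2395,.16],-168)
s=snapshot("scene")[:,:,::-1];t=snapshot("top")[:,:,::-1]
a=s[150:270,330:450];b=t[150:240,320:410]
cv2.imwrite("pics/s3raw.png",s);cv2.imwrite("pics/t3raw.png",t)
cv2.imwrite("pics/s3.png",np.hstack([cv2.resize(i,(400,400),interpolation=2) for i in(a,b)]))
E
```

```text
t 5.72 tcp [ 0.4649 -0.2386  0.2113] ang -167.7 tilt [-0.0011  0.0008] F [ 1.  -0.4 -1.7] T [-0.03  0.03 -0.04] gap 0.176 q6 -2.47
tool delta [ 0.0001 -0.001   0.0513]
wz 0.005
```

View pics/s3.png

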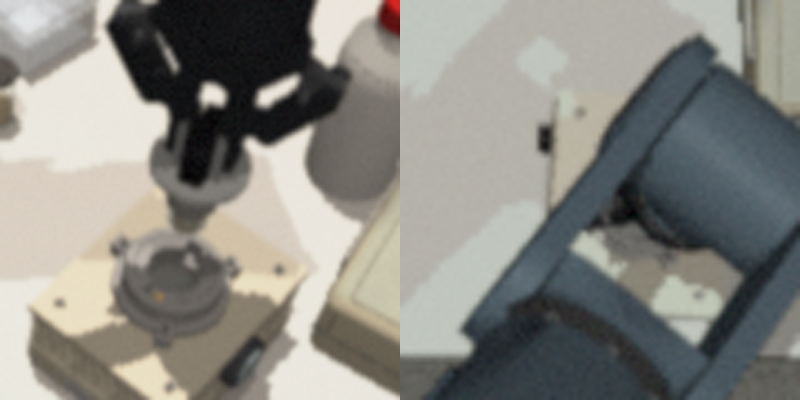

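The lamp hangs upright above the collar, with its flange at about (200,170) in the left crop and the collar's top ring centred near (172,265). I'll check their relative offset in the same view.

```bash
python3 - <<'E'
from h import *
def proj(n,X):
    c=calibration(n);p=np.array(c["camera_matrix"])@(np.array(c["R"])@X+c["t"]);return p[:2]/p[2]
print("flange pred",proj("scene",np.array([.4649,-.2386,.207])),proj("scene",np.array([.4649,-.2386,.201])))
print("tip pred",proj("scene",np.array([.4649,-.2386,.144])))
for X in((.465,-.2395),(.465,-.2425)):print("collar pred",X,proj("scene",np.array([*X,.097])))
s=cv2.imread("pics/s3raw.png").astype(int)
for r in range(194,216,3):print(r,s[r,370:412].sum(1)//3)
s0=cv2.imread("pics/scene0.png").astype(int)
print()
for r in range(214,250,3):print(r,s0[r,358:404].sum(1)//3)
E
```

```text
flange pred [389.86543518 199.20810592] [389.40814718 201.13044632]
tip pred [385.33296027 218.26165578]
collar pred (0.465, -0.2395) [382.67727046 231.19733634]
collar pred (0.465, -0.2425) [383.8482323  231.93268836]
194 [229 229 229 229 217 168 114  95  88  69  43  40  61  69  59  34  19  16
  19  16  12  19  13  22  50  73  80  69  37  18  18  26  72 136 195 222
 226 220 207 194 190 197]
197 [227 227 226 219 185 122  97  91  93  92  89  83  77  65  40  18  10  15
  15  12  20  18  20  44  69  77  71  43  25  24  28  53  78  95 121 170
 199 208 207 211 219 227]
200 [206 204 205 202 179 123 107 111 109 104 109 111 103  74  35  14   9  14
  11   9   8  16  36  61  75  75  52  36  31  44  69  87  93  93 108 149
 193 205 204 204 206 215]
203 [205 205 206 206 197 173 135 120 120 124 123 123 109  76  36  16  11  12
   7  10  20  41  70  87  84  85  94  94  95  96 103 113 120 125 146 184
 202 204 204 204 206 213]
206 [206 205 205 206 204 202 200 183 149 120 113 118 121 123 120 118 110  96
  86  87  99 114 121 122 121 122 121 123 124 123 123 121 128 153 186 201
 205 204 204 205 206 206]
2
[... 2131 characters left out ...]
8 124 110
 100 103 118 136 140 138 136 131 131 133 139 142 143 143 139 139 139 143
 134 109 107 138 153 167 178 182 184 182]
241 [183 185 185 184 183 181 162 121 117 133 132 113  85  66  66  80  97 115
 127 137 142 141 137 140 139 142 138 137 136 143 142 140 133 121 105  83
  73 100 132 138 143 173 181 182 182 182]
244 [184 183 183 184 182 182 181 173 148 119 102 119 135 135 124 104  84  68
  64  69  76  77  80  82  82  86  85  84  78  76  69  67  67  75  88 102
 121 125 127 154 176 181 183 183 181 182]
247 [184 183 184 184 183 183 183 184 183 182 172 150 128 109 103 115 128 133
 136 139 131 114 115 124 110  96  88  90  89  99 117 124 131 128 117 110
 127 153 172 181 183 183 183 183 183 184]
```

apply_moves(plan=[[0,0,0.03,0,0,0,1],[0,0,0.02,0,0,0,1],[0,0,0.008,0,0,0,1],[0,0,0.004,0,0,0,1],[0,0,0.004,0,0,0,1],[0,0,0.003,0,0,0,1],[0,0,0.003,0,0,0,1],[0,0,0,0,0,0,1]])

```text
t: 6.82
tcp_pos: [0.4653, -0.2392, 0.1398]
tool_rot: [-0.106, 0.994, 0.0, -0.0]
force: [0.4, 0.3, -1.5]
finger_gap: 0.175
gripper_force: 59.1
```

```bash
python3 -c "
from h import *
st()"
```

```text
t 6.83 tcp [ 0.4653 -0.2392  0.1398] ang -167.85 tilt [-0.0001  0.0001] F [ 0.4  0.3 -1.5] T [0.05 0.01 0.01] gap 0.175 q6 -2.47
```

apply_moves(plan=[[0,0,0.002,0,0,0,1],[0,0,0.002,0,0,0,1],[0,0,0.002,0,0,0,1],[0,0,0,0,0,0,1]])

```text
t: 7.32
tcp_pos: [0.4651, -0.2391, 0.1335]
tool_rot: [-0.106, 0.994, 0.0, -0.0]
force: [-0.7, 0.0, -2.4]
finger_gap: 0.175
gripper_force: 59.0
```

apply_moves(plan=[[0,0,0.002,0,0,0,1],[0,0,0.002,0,0,0,1],[0,0,0.002,0,0,0,1],[0,0,0,0,0,0,1]])

```text
t: 7.82
tcp_pos: [0.4652, -0.2391, 0.1275]
tool_rot: [-0.106, 0.994, 0.0, -0.0]
force: [-0.5, 0.8, -2.0]
finger_gap: 0.175
gripper_force: 58.9
```

apply_moves(plan=[[0,0,0.002,0,0,0,1],[0,0,0.002,0,0,0,1],[0,0,0.001,0,0,0,1],[0,0,0.001,0,0,0,1],[0,0,0,0,0,0,1]])

```text
t: 8.45
tcp_pos: [0.4652, -0.2391, 0.1217]
tool_rot: [-0.106, 0.994, 0.0, -0.0]
force: [-1.2, 0.7, -1.7]
finger_gap: 0.174
gripper_force: 59.1
```

apply_moves(plan=[[0,0,0.001,0,0,0,1],[0,0,0,0,0,0,1]])

```text
t: 8.7
tcp_pos: [0.4652, -0.2392, 0.1214]
tool_rot: [-0.106, 0.994, 0.0, -0.0]
force: [-2.9, 1.4, 5.5]
finger_gap: 0.173
gripper_force: 59.9
```

Contact is at the lip height, so the lugs are resting on it. I'll sweep clockwise gently.

apply_moves(plan=[[0,0,0,0,0,0.03,1],[0,0,0,0,0,0.03,1],[0,0,0,0,0,0,1]])

```text
t: 9.07
tcp_pos: [0.4652, -0.2389, 0.1213]
tool_rot: [-0.076, 0.997, 0.0, -0.0]
force: [-3.1, 2.3, 5.3]
finger_gap: 0.173
gripper_force: 59.9
```

apply_moves(plan=[[0,0,0,0,0,0.03,1],[0,0,0,0,0,0.03,1],[0,0,0,0,0,0,1]])

```text
t: 9.45
tcp_pos: [0.4651, -0.2389, 0.1209]
tool_rot: [-0.046, 0.999, 0.0, -0.0]
force: [-3.5, 3.5, 5.5]
finger_gap: 0.173
gripper_force: 60.0
```

```bash
python3 -c "
from h import *
st()"
```

```text
t 9.45 tcp [ 0.4651 -0.2389  0.1209] ang -174.74 tilt [-0.0007  0.0006] F [-3.5  3.5  5.5] T [0.62 0.68 0.1 ] gap 0.173 q6 -2.35
```

apply_moves(plan=[[0.0004,0.0005,0,0,0,0.025,1],[0,0,0,0,0,0.025,1],[0,0,0,0,0,0,1]])

```text
t: 9.82
tcp_pos: [0.4649, -0.2387, 0.1204]
tool_rot: [-0.021, 1.0, 0.0, -0.0]
force: [-2.0, 3.1, -0.1]
finger_gap: 0.171
gripper_force: 59.2
```

apply_moves(plan=[[0,0,0,0,0,0.025,1],[0,0,0,0,0,0.025,1],[0,0,0,0,0,0,1]])

```text
t: 10.2
tcp_pos: [0.4648, -0.2387, 0.1206]
tool_rot: [0.004, 1.0, 0.0, -0.0]
force: [-2.6, 1.2, -2.3]
finger_gap: 0.176
gripper_force: 59.0
```

```bash
python3 -c "
from h import *
st()"
```

```text
t 10.2 tcp [ 0.4648 -0.2387  0.1206] ang 179.54 tilt [-0.0004  0.0002] F [-2.6  1.2 -2.3] T [0.4  0.36 0.03] gap 0.176 q6 -2.25
```

The vertical force vanished, which looks like the slot. I'll lower to check.

apply_moves(plan=[[0,0,0.001,0,0,0,1],[0,0,0.001,0,0,0,1],[0,0,0,0,0,0,1]])

```text
t: 10.58
tcp_pos: [0.4648, -0.2389, 0.1189]
tool_rot: [0.004, 1.0, -0.0, -0.0]
force: [-3.6, 2.4, 0.6]
finger_gap: 0.177
gripper_force: 59.3
```

```bash
python3 -c "
from h import *
st()"
```

```text
t 10.57 tcp [ 0.4648 -0.2389  0.1189] ang 179.56 tilt [-0.0003 -0.0003] F [-3.6  2.4  0.6] T [ 0.29  0.68 -0.01] gap 0.177 q6 -2.25
```

apply_moves(plan=[[0.0006,0.0004,0.001,0,0,0,1],[0,0,0.001,0,0,0,1],[0,0,0.0015,0,0,0,1],[0,0,0,0,0,0,1]])

```text
t: 11.08
tcp_pos: [0.4647, -0.2388, 0.1158]
tool_rot: [0.004, 1.0, -0.0, 0.0]
force: [-2.8, 0.7, 4.6]
finger_gap: 0.175
gripper_force: 60.0
```

```bash
python3 -c "
from h import *
st()"
```

```text
t 11.07 tcp [ 0.4647 -0.2388  0.1158] ang 179.56 tilt [ 0.0009 -0.001 ] F [-2.8  0.7  4.6] T [0.25 0.63 0.08] gap 0.175 q6 -2.25
```

apply_moves(plan=[[0.0004,0,0.001,0,0,0,1],[0,0,0.0015,0,0,0,1],[0,0,0.0015,0,0,0,1],[0,0,0,0,0,0,1]])

```text
t: 11.58
tcp_pos: [0.4646, -0.2389, 0.1121]
tool_rot: [0.004, 1.0, -0.001, 0.001]
force: [-3.4, 1.1, 6.9]
finger_gap: 0.173
gripper_force: 60.2
```

apply_moves(plan=[[0,0,0.001,0,0,0,1],[0,0,0.0015,0,0,0,1],[0,0,0.0015,0,0,0,1],[0,0,0,0,0,0,1]])

```text
t: 12.08
tcp_pos: [0.4647, -0.2388, 0.1085]
tool_rot: [0.004, 1.0, -0.001, 0.001]
force: [-3.5, 2.0, 8.8]
finger_gap: 0.174
gripper_force: 60.6
```

```bash
python3 -c "
from h import *
st()"
```

```text
t 12.07 tcp [ 0.4647 -0.2388  0.1085] ang 179.55 tilt [ 0.0019 -0.0013] F [-3.5  2.   8.8] T [0.42 0.65 0.01] gap 0.174 q6 -2.25
```

apply_moves(plan=[[0.0003,0.0002,0.0002,0,0,0.05,1],[0,0,0,0,0,0.07,1],[0,0,0,0,0,0.07,1],[0,0,0,0,0,0,1]])

```text
t: 12.58
tcp_pos: [0.4647, -0.2382, 0.1083]
tool_rot: [0.099, 0.995, -0.0, 0.001]
force: [-2.8, 3.8, 9.9]
finger_gap: 0.175
gripper_force: 60.6
```

```bash
python3 -c "
from h import *
st()"
```

```text
t 12.57 tcp [ 0.4647 -0.2382  0.1083] ang 168.63 tilt [ 0.0025 -0.0008] F [-2.8  3.8  9.9] T [ 0.72  0.43 -0.  ] gap 0.175 q6 -2.06
```

apply_moves(plan=[[0,0,0,0,0,0.12,1],[0,0,0,0,0,0.12,1],[0,0,0,0,0,0.12,1],[0,0,0,0,0,0.12,1],[0,0,0,0,0,0.12,1],[0,0,0,0,0,0.12,1],[0,0,0,0,0,0.1,1],[0,0,0,0,0,0,1]])

```text
t: 13.58
tcp_pos: [0.4655, -0.2366, 0.1083]
tool_rot: [0.488, 0.873, 0.002, 0.001]
force: [1.1, 9.5, 9.5]
finger_gap: 0.175
gripper_force: 60.6
```

```bash
python3 -c "
from h import *
st()"
```

```text
t 13.57 tcp [ 0.4655 -0.2366  0.1083] ang 121.55 tilt [0.0041 0.0019] F [1.1 9.5 9.5] T [ 1.62 -0.38  0.06] gap 0.175 q6 -1.24
```

apply_moves(plan=[[0.0013,0.0008,0,0,0,0,1],[0,0,0,0,0,0.08,1],[0,0,0,0,0,0.06,1],[0,0,0,0,0,0.04,1],[0,0,0,0,0,0,1]])

```text
t: 14.2
tcp_pos: [0.4661, -0.2361, 0.1085]
tool_rot: [0.564, 0.826, 0.001, 0.002]
force: [1.6, 7.3, 9.3]
finger_gap: 0.171
gripper_force: 60.6
```

```bash
python3 -c "
from h import *
st()"
```

```text
t 14.2 tcp [ 0.4661 -0.2361  0.1085] ang 111.28 tilt [ 0.0055 -0.0002] F [1.6 7.3 9.3] T [ 1.32 -0.36  0.1 ] gap 0.171 q6 -1.06
```

apply_moves(plan=[[0.0008,0.0003,0,0,0,0.025,1],[0,0,0,0,0,0.025,1],[0,0,0,0,0,0,1]])

```text
t: 14.58
tcp_pos: [0.4663, -0.236, 0.1086]
tool_rot: [0.585, 0.811, 0.001, 0.003]
force: [0.6, 4.9, 9.7]
finger_gap: 0.17
gripper_force: 60.5
```

```bash
python3 -c "
from h import *
st()"
```

```text
t 14.57 tcp [ 0.4663 -0.236   0.1086] ang 108.44 tilt [ 0.0061 -0.0015] F [0.6 4.9 9.7] T [ 0.95 -0.32  0.08] gap 0.17 q6 -1.01
```

apply_moves(plan=[[0,0,0,0,0,0.025,1],[0,0,0,0,0,0.025,1],[0,0,0,0,0,0,1]])

```text
t: 14.95
tcp_pos: [0.4664, -0.2359, 0.1086]
tool_rot: [0.605, 0.796, 0.001, 0.003]
force: [1.4, 5.1, 9.4]
finger_gap: 0.173
gripper_force: 60.5
```

```bash
python3 -c "
from h import *
st()"
```

```text
t 14.95 tcp [ 0.4664 -0.2359  0.1086] ang 105.57 tilt [ 0.0063 -0.0015] F [1.4 5.1 9.4] T [ 1.05 -0.31  0.08] gap 0.173 q6 -0.96
```

apply_moves(plan=[[0,0,0,0,0,0.025,1],[0,0,0,0,0,0,1]])

```text
t: 15.2
tcp_pos: [0.4665, -0.2359, 0.1086]
tool_rot: [0.615, 0.789, 0.001, 0.003]
force: [1.7, 6.2, 9.1]
finger_gap: 0.175
gripper_force: 60.5
```

```bash
python3 -c "
from h import *
st()"
```

```text
t 15.2 tcp [ 0.4665 -0.2359  0.1086] ang 104.13 tilt [ 0.0064 -0.0014] F [1.7 6.2 9.1] T [ 1.04 -0.34  0.07] gap 0.175 q6 -0.93
```

apply_moves(plan=[[0,0,0,0,0,0.025,1],[0,0,0,0,0,0,1]])

```text
t: 15.45
tcp_pos: [0.4664, -0.2359, 0.1086]
tool_rot: [0.624, 0.781, 0.001, 0.003]
force: [1.1, 5.6, 9.0]
finger_gap: 0.176
gripper_force: 60.6
```

```bash
python3 -c "
from h import *
st()"
```

```text
t 15.45 tcp [ 0.4664 -0.2359  0.1086] ang 102.72 tilt [ 0.0063 -0.0015] F [1.1 5.6 9. ] T [ 1.07 -0.38  0.1 ] gap 0.176 q6 -0.91
```

apply_moves(plan=[[0,0,0,0,0,0.025,1],[0,0,0,0,0,0,1]])

```text
t: 15.7
tcp_pos: [0.4664, -0.2359, 0.1086]
tool_rot: [0.633, 0.774, 0.001, 0.003]
force: [1.8, 6.4, 9.5]
finger_gap: 0.172
gripper_force: 60.7
```

```bash
python3 -c "
from h import *
st()"
```

```text
t 15.7 tcp [ 0.4664 -0.2359  0.1086] ang 101.38 tilt [ 0.0062 -0.0019] F [1.8 6.4 9.5] T [ 1.06 -0.38  0.55] gap 0.172 q6 -0.88
```

apply_moves(plan=[[0,0,0,0,0,0.025,1],[0,0,0,0,0,0,1]])

```text
t: 15.95
tcp_pos: [0.4665, -0.236, 0.1087]
tool_rot: [0.642, 0.767, 0.001, 0.003]
force: [1.6, 7.2, 9.6]
finger_gap: 0.176
gripper_force: 61.7
```

```bash
python3 - <<'E'
from h import *
st()
s=snapshot("scene")[:,:,::-1][185:255,340:425]
cv2.imwrite("pics/s4.png",cv2.resize(s,(680,560),interpolation=2))
E
```

```text
t 15.95 tcp [ 0.4665 -0.236   0.1087] ang 100.1 tilt [ 0.0059 -0.0025] F [1.6 7.2 9.6] T [ 1.07 -0.46  0.97] gap 0.176 q6 -0.86
```

View pics/s4.png

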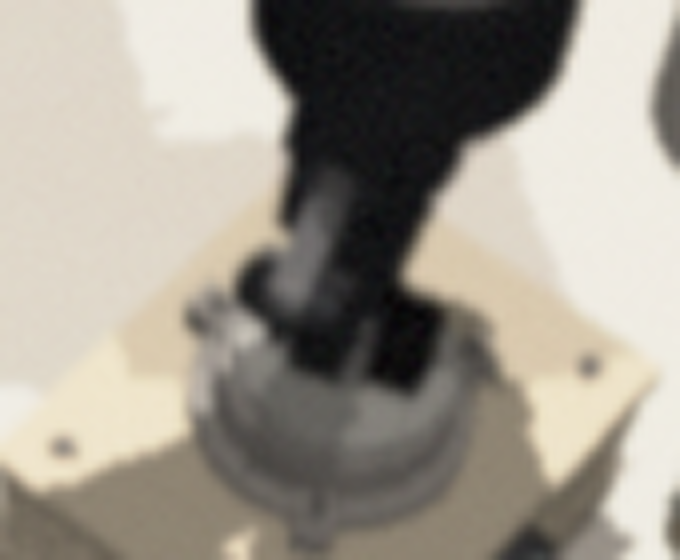

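The end stop was felt at about -78.5°. In the crop the flange sits close on the collar at (330,400) and the bar at (370,340). I'll back off about 3.5° and let it rise into the notches.

apply_moves(plan=[[0,0,0,0,0,-0.04,1],[0.0006,0.0002,0,0,0,-0.035,1],[0,0,-0.001,0,0,0,1],[0,0,-0.001,0,0,0,1],[0,0,-0.001,0,0,0,1],[0,0,0,0,0,0,1]])

```text
t: 16.75
tcp_pos: [0.4664, -0.2359, 0.1113]
tool_rot: [0.615, 0.789, 0.001, 0.003]
force: [1.6, 4.2, 6.2]
finger_gap: 0.176
gripper_force: 60.1
```

```bash
python3 -c "
from h import *
st()"
```

```text
t 16.75 tcp [ 0.4664 -0.2359  0.1113] ang 104.13 tilt [ 0.0061 -0.0022] F [1.6 4.2 6.2] T [ 0.68 -0.22  0.04] gap 0.176 q6 -0.93
```

apply_moves(plan=[[0,0,-0.001,0,0,0,1],[0,0,0,0,0,0,1]])

```text
t: 17.0
tcp_pos: [0.4663, -0.2359, 0.112]
tool_rot: [0.615, 0.789, 0.001, 0.003]
force: [2.3, 3.4, 5.7]
finger_gap: 0.176
gripper_force: 60.0
```

apply_moves(plan=[[0,0,-0.0007,0,0,0,1],[0,0,0,0,0,0,1]])

```text
t: 17.25
tcp_pos: [0.4662, -0.2359, 0.1121]
tool_rot: [0.615, 0.789, 0.001, 0.003]
force: [5.4, 3.1, 0.8]
finger_gap: 0.168
gripper_force: 59.4
```

```bash
python3 -c "
from h import *
st()"
```

```text
t 17.25 tcp [ 0.4662 -0.2359  0.1121] ang 104.14 tilt [ 0.0055 -0.0019] F [5.4 3.1 0.8] T [ 0.72 -0.99 -0.  ] gap 0.168 q6 -0.93
```

The lamp stopped rising at the notch height and the force dropped, so it's seated. Release and retreat.

apply_moves(plan=[[0,0,0.0004,0,0,0,1],[0,0,0,0,0,0,0.4],[0,0,0,0,0,0,0.2],[0,0,0,0,0,0,0],[0,0,0,0,0,0,0],[0,0,0,0,0,0,0]], force=20)

```text
t: 18.0
tcp_pos: [0.4636, -0.2352, 0.1114]
tool_rot: [0.614, 0.789, -0.0, -0.0]
force: [0.7, 1.6, -0.1]
finger_gap: 0.503
gripper_force: 0.0
```

apply_moves(plan=[[0,0,-0.01,0,0,0,0],[0,0,-0.03,0,0,0,0],[0,0,-0.05,0,0,0,0],[0,0,-0.05,0,0,0,0],[0.02,-0.055,0,0,0,0,0],[0.02,-0.055,0,0,0,0,0],[0.02,-0.055,0,0,0,0,0],[0,0,0,0,0,0,0]])

```text
t: 19.0
tcp_pos: [0.2855, -0.2153, 0.2516]
tool_rot: [0.616, 0.788, 0.0, -0.001]
force: [1.5, -0.1, 0.0]
finger_gap: 0.5
gripper_force: 0.0
```

```bash
python3 - <<'E'
from h import *
st()
s=snapshot("scene")[:,:,::-1][185:255,340:425];t=snapshot("top")[:,:,::-1][165:225,333:413]
cv2.imwrite("pics/s5.png",np.hstack([cv2.resize(s,(400,330),interpolation=2),cv2.resize(t,(400,330),interpolation=2)]))
E
```

```text
t 19.0 tcp [ 0.2855 -0.2153  0.2516] ang 104.0 tilt [-0.0019  0.0019] F [ 1.5 -0.1  0. ] T [ 0.03 -0.01 -0.02] gap 0.5 q6 -1.21
```

View pics/s5.png

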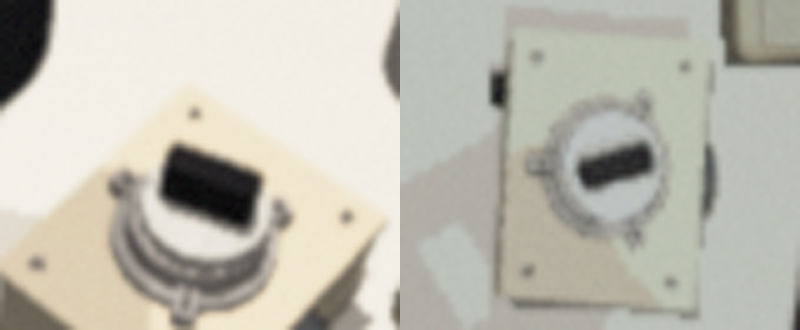

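The lamp sits in the collar with the flange level: left crop bar at (212,187), right crop bar at (615,166). The bar is about 74° clockwise of mid-slot, and the lift stopped firmly at the locked height. Handing in.

```bash
python3 -c "
from station import *
print(sign_off())"
```

```text
the job is handed in; nothing more can be done
None
```

The lamp is in the lamphouse collar and appears locked: I turned it clockwise to the end stop, backed off about 4°, and its rise stopped firmly at the locked height, where it stayed after I let go. I handed the job in at about 19 s, with the arm clear; the sign-off gave no verdict, and I did not re-check the other things on the bench in a final picture.

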